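Set and lock a spring-return prop leg at its length mark

ROBOT

A 7-joint arm with a two-finger parallel gripper is mounted at the origin on the work surface. World frame = base frame: x ahead of the robot, y to its left, z up, the work surface at z = 0. Lengths are in m, angles in rad, forces in N, time in s.
With the tool pointing down it reaches from about 0.4 to 0.85 m from the base axis. Payload 4.5 kg.
Tool frame: the origin (TCP) lies at the centre of the arm's flange, where the gripper is bolted on; the fingertips stand r.tcp_to_tips ahead of it and the grasp point (between the pads) lies 147 mm ahead of it (r.tcp_to_tips is the distance from the TCP to the fingertips, in m); x points along the fingers, y is the direction in which the jaws open and shut, and the axes are right-handed (so a half turn about x gives the same grasp; the last joint's range is limited). The gripper opens to 88 mm and grips with 3 to 60 N. Pads are 18 mm wide; open, the fingers measure 123 mm over their backs; the gripper's body (75 mm by 187 mm) begins 45 mm behind the grasp point.
Start: joints at [1.377, 0.689, -0.195, 1.565, 0.157, 0.902, -0.215], TCP at [0.141, -0.609, 0.405] pointing down, gripper open.
Joint ranges: [-3.01, 3.01], [-0.46, 2.08], [-1.47, 1.51], [0.13, 2.56], [-1, 4.14], [0.04, 2.09], [-2.66, 2.66]. Speed limits (rad/s): [2.57, 2.57, 3.14, 3.14, 3.14, 3.14, 3.14].

INTERFACE

Orientations are given as a unit quaternion [x, y, z, w].
In Python, from plant import r, eyes gives the robot as it stands.
- The arm moves only by the tool carry_out, never from a script. Its argument "targets" is text: rows parted by semicolons, each of 5 numbers parted by spaces: the opening, from 0 (shut) to 1 (fully open), then the shift along the tool's x, y, z in mm, then the turn about the tool's x in rad. A call has 1 to 20 rows; each row shifts and turns the commanded pose from where the row before left it, along the tool's axes as they then stand; what a row does not reach is not made up. A row lasts 1/12 s, in which the tool goes at most 41.7 mm and 7.16 degrees, less where a joint would pass 70% of its speed; a pose out of reach is approached as far as the arm can. A call is refused whole if a number of a shift passes 41.7 or a number of a turn 0.125, either way. A call with a gripper value outside its range is refused whole. The fingers move at their own pace and stop on an object; "force" is the grip in N (left out, the last holds). Time passes only in rows, so rows that do not move let the fingers close. It gives the time, the measured TCP pose, the force and the opening at its end, in the units of the state.
- r.get_state(): the state, without advancing time (a new reading comes with each control period).
- eyes.snapshot(name): name is "scene" or "top" or "wrist"; returns (picture, depth): 420x560x3 uint8, blue, green, red; 420x560 float32, m along the optical axis (not along the pixel's ray), 0 where there is no reading.
- eyes.camera_params(name): a dict with "intrinsics" (3x3 intrinsics, pixels), "rvec" (rotation vector, rad) and "tvec" (3), from world to camera coordinates, as OpenCV has them; the wrist camera has in their place "T_tool_cam" (4x4, takes a point from camera to tool coordinates, whose origin is the TCP and whose axes are the tool frame's). Camera axes: x right, y down, z forward; pixel columns grow to the right and rows downward; lengths in m; the calibration is good to about 2 mm. A picture is of the moment at which its call begins: read the wrist's pose just before it. camera_params takes no time and is no camera call.
- r.finish_job(): hands the job in, once; it reports no verdict.
The state is a dict: "clock": time; "q": joint angles; "qd": joint speeds; "joint_torque": joint torques, N m; "tool_pos": TCP position; "eef_rot": TCP orientation; "contact_force": force on the tool from outside, world axes, zero at the start; "moment": the same for the moment, N m; "opening": opening from 0.0 (shut) to 1.0 (fully open).
Only numpy, scipy, OpenCV 4.12 (cv2) and the standard library are available. Lean on these libraries where they do the work, as an engineer would, in place of code of your own. Each camera call takes 0.05 s, during which the arm holds its last target.

TASK

Lift the inverted-U transport clip up off the rod it hangs on and set it down inside the upper white seed tray. Then draw the spring-loaded prop leg out, cam lever still open, until its pointer lines up with the mark fin, and while holding it there slide the cam lever fully closed towards the fixed lug. Finish still gripping the leg by lug and cam lever, pointer on the mark, without letting go, and leave the other things on the bench where they are.

Things in the scene. Friction and masses are not known exactly. Their poses are not given: they have to be found in the camera images.
- stand: aluminium cradle fixed to the bench, base plate 340x130x12 (x -180 to +160, y -65 to +65). Origin on the bench surface under the middle of the leg's shoe when the leg is fully in; x points the way the leg draws out, y across it, z up. A dark outer tube (diameter 32, x -170 to -30) holds the leg
- rod (a point): middle of the bare part of the fixed steel guide rod, diameter 12, along the stand's x at 60 above the bench, between the leg's shoe and an end post (40 wide in y, stand x 135 to 155, top 85 above the bench)
- leg (a joint): how far the leg is drawn out, m, 0 fully in to 0.108; a spring pulls it back in with about 4 N at 0, 6 N at 0.1, so it returns when let go. It cannot reach the mark while the clip is on the rod
- leg_grip (a point): on the sliding leg, 98 above the bench, midway between the outer faces of lug and cam lever once the lever is closed; moves with the leg, axes parallel to the stand's. Below it the shoe, 60 wide in y, x -22 to +24, top 72 above the bench. Lug and lever are 44 wide in y over both with the lever open, 30 closed; grip them from above with a finger outside each
- lug (a point): centre of the fixed lug on the leg's shoe: upright aluminium plate 32 (x) x 8 (y), 72 to 122 above the bench, outer face 15 to the -y side of leg_grip; moves with the leg
- cross_plate (a point): middle of the near (-x) face of the cross plate on the shoe, 18 to the +x side of leg_grip; plate 6 thick, 92 wide in y (46 either side), 72 to 115 above the bench. Fingers standing either side of lug and lever can push against it towards +x to draw the leg out
- cam_lever (a joint): slide of the cam lever towards the lug (along the stand's -y), m: 0 open, 0.014 fully closed; needs about 5 N and stays where it is left
- cam_tab (a point): centre of the cam lever's dark steel upright tab, 32 (x) x 8 (y), 74 to 124 above the bench, opposite the lug on the +y side; outer face 29 to the +y side of leg_grip open, 15 closed
- leg_pointer (a point): tip of the small pointer on the -y side of the shoe, 43 from the leg axis, 53 above the bench, at the same x as leg_grip; moves with the leg
- mark: the length mark: an upright steel fin 4 thick (x), 14 wide (y), 44 high on the base plate on the -y side, top 56 above the bench; origin at the centre of its foot, axes parallel to the stand's. The leg is at its mark when pointer and fin have the same x along the stand
- mark_edge (a point): the fin's upper edge that faces the leg, 53 above the bench
- clip_grip (a point): centre of the grip tab of the loose aluminium clip (about 90 g): tab 50 (x) x 10 thick (y) x 40 high. Under it an inverted U, 80 long, 32 wide, hangs by its 16 wide slot over the guide rod. Below this point: top of the U 20, underside of its bridge 28, feet 64. Lift 40 or more straight up to clear the rod
- trays: stack of two white plastic seed trays, fixed, each 260 (x) x 200 (y) x 55, walls 4; origin on the bench under the centre. The upper tray is empty, its inner floor about 60 above the bench, rim 110. A copper-coloured trowel leans on its +x edge, its handle rising to about 55 over the rim and reaching in to x=+75 at y=+30
- blue_pot: bystander, to be left alone: blue glazed pot, rim diameter 120, 110 high; origin at the centre of its underside
- clay_pot: bystander, to be left alone: small terracotta pot, rim diameter 72, 65 high; origin at the centre of its underside
- brush: bystander, to be left alone: bamboo brush with hard bristles lying flat, 210 long; origin at the centre of its underside
- jar: bystander, to be left alone: closed jar, diameter 68, 90 high; origin at the centre of its underside
- label_box: bystander, to be left alone: small cardboard box 90x60x40; origin at the centre of its underside
- tin: bystander, to be left alone: closed tin, diameter 74, 100 high; origin at the centre of its underside
There are look-alikes about, which are no part of the job. What is shaped like the part that bears clip_grip but turquoise or yellow is not meant.

How it is judged:
On the way, in this order (a step that is already met when the one before it is completed fails the run):
1. the clip is lifted clear up off the guide rod (z of clip_grip in the frame of stand above 0.133 m), for 0.1 s.
2. the clip rests, let go, inside the upper seed tray (x of clip_grip in the frame of trays between -0.125 and 0.125 m and y of clip_grip in the frame of trays between -0.095 and 0.095 m and z of clip_grip in the frame of trays between 0.055 and 0.14 m and contact force between the fingers and clip below 0.1 N and linear speed of clip below 0.03 m/s), for 0.3 s.
3. the leg is held with its pointer within 5 mm of the mark while the cam lever is still open (under 6 mm closed) (x of leg_pointer in the frame of mark between -0.005 and 0.005 m and value of joint cam_lever below 0.006 m), for 0.3 s.
At the end, for the whole second after the job is handed in: the fingers still grip the leg and its cam lever (over 3 N), the lever is closed (12 of 14 mm or more), the pointer stands still within 5 mm of the mark fin along the leg, and the clip rests untouched inside the upper seed tray (all of step 2 and x of leg_pointer in the frame of mark between -0.005 and 0.005 m and value of joint cam_lever above 0.012 m and velocity of joint leg between -0.01 and 0.01 m/s and contact force between the fingers and leg_c3 above 3 N and contact force between the fingers and cam_lever above 3 N); the arm keeps its last pose, push and grip.
It fails at once if one of the bystanders (pots, brush, jar, box, tin) is shoved more than 30 mm (distance of any of blue_pot, clay_pot, brush, jar, label_box, tin from where it was at the start of the episode above 0.03 m).
It also fails if it takes over 54 s, if anything falls off the work surface, if the arm or the gripper's body presses on something with over 40 N, if the wrist force passes 120 N, or if a joint passes its speed limit or range.

## Working session

There is one attempt and no reset: what is moved stays moved. The work goes in short steps, Python scripts to look and compute and a tool call to move; the robot and the scene stay as the last step left them, time stands still between calls to the robot, and variables do not carry over. Pictures are saved under pics/ and viewed, and the job is handed in when it is done.

Besides the shell and the picture viewer there is one more tool, called as name(argument=value, ...), one argument or row to a line, values as JSON. carry_out: Moves the arm, as the interface text tells. Its arguments: {"type":"object","properties":{"targets":{"type":"string"},"force":{"type":"number"}},"required":["targets"]}

```bash
ls; mkdir -p pics
python3 - <<'E'
from plant import r, eyes
import cv2,numpy as np
s=r.get_state()
print({k:np.round(v,3) for k,v in s.items()}, r.tcp_to_tips)
for n in ["scene","top"]:
    p,d=eyes.snapshot(n); cv2.imwrite(f"pics/{n}0.png",p); np.save(f"pics/{n}0.npy",d)
    print(n,eyes.camera_params(n))
print(eyes.camera_params("wrist"))
E
```

```text
pics
{'clock': np.float64(0.0), 'q': array([ 1.377,  0.69 , -0.195,  1.566,  0.157,  0.902, -0.215]), 'qd': array([ 0.   ,  0.001,  0.001, -0.002,  0.   , -0.001, -0.001]), 'joint_torque': array([ 0.0000e+00, -5.2757e+01, -1.2680e+00, -1.5343e+01, -5.3000e-02,
        6.0000e-03,  0.0000e+00]), 'tool_pos': array([ 0.141, -0.609,  0.404]), 'eef_rot': array([-0.702, -0.081,  0.703, -0.08 ]), 'contact_force': array([-0.039,  0.258,  0.185]), 'moment': array([ 0.03 ,  0.003, -0.021]), 'opening': np.float64(1.001)} 0.166
scene {'intrinsics': array([[387.61595563,   0.        , 280.1171937 ],
       [  0.        , 387.61595563, 215.58019322],
       [  0.        ,   0.        ,   1.        ]]), 'rvec': array([ 0.9776975 ,  2.47560042, -1.00039172]), 'tvec': array([ 0.39036499, -0.20241319,  1.31173515])}
top {'intrinsics': array([[430.01523075,   0.        , 277.85510738],
       [  0.        , 430.01523075, 208.87210291],
       [  0.        ,   0.        ,   1.        ]]), 'rvec': array([ 2.14634679, -2.08917094,  0.21213486]), 'tvec': array([-3.30578949e-04,  5.40772850e-01,  1.10940459e+00])}
{'intrinsics': array([[302.50768471,   0.        , 283.48834205],
       [  0.        , 302.50768471, 213.77237569],
       [  0.        ,   0.        ,   1.        ]]), 'T_tool_cam': array([[ 3.73200794e-04, -3.16113364e-01,  9.48721351e-01,
         1.94952500e-02],
       [ 9.99999917e-01,  2.73447006e-04, -3.02259994e-04,
         5.27370165e-04],
       [-1.63876590e-04,  9.48721385e-01,  3.16113440e-01,
        -8.30543541e-02],
       [ 0.00000000e+00,  0.00000000e+00,  0.00000000e+00,
         1.00000000e+00]])}
```

View pics/scene0.png

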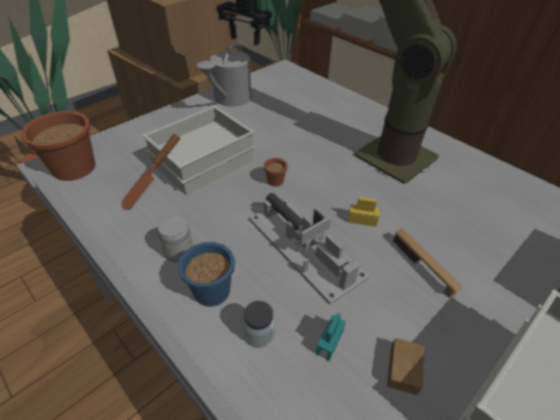

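View pics/top0.png

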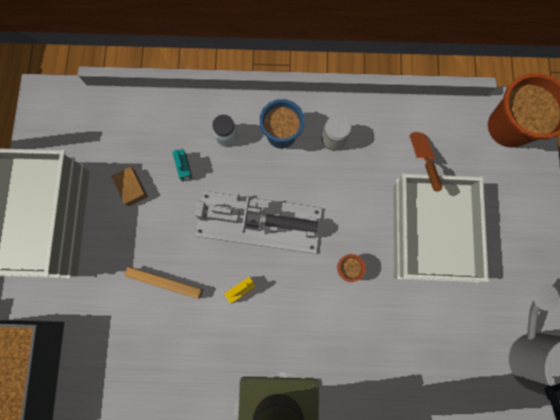

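The silver clip is at top (222,210), on the rod. The look-alikes are turquoise at (182,164) and yellow at (240,290). The trays with the trowel are at (441,228), and another white tray without a trowel is at (30,213). I'll check with close crops and measurements.

```bash
cat > h.py <<'E'
import cv2,numpy as np
from scipy.spatial.transform import Rotation as R
from plant import r, eyes
def bp(n,d,cp=None,T=None):
    cp=cp or eyes.camera_params(n); K=cp["intrinsics"]
    v,u=np.mgrid[:d.shape[0],:d.shape[1]]
    P=np.stack([(u-K[0,2])/K[0,0]*d,(v-K[1,2])/K[1,1]*d,d],-1)
    if T is None:
        Rm=cv2.Rodrigues(np.array(cp["rvec"]))[0]
        return (P-np.array(cp["tvec"]).ravel())@Rm
    return P@T[:3,:3].T+T[:3,3]
def Ttool():
    s=r.get_state(); T=np.eye(4); T[:3,:3]=R.from_quat(s["eef_rot"]).as_matrix(); T[:3,3]=s["tool_pos"]; return T
def proj(n,X,Tt=None):
    cp=eyes.camera_params(n); K=cp["intrinsics"]
    X=np.atleast_2d(X)
    if n=="wrist":
        T=np.linalg.inv(Tt@cp["T_tool_cam"]); C=X@T[:3,:3].T+T[:3,3]
    else: C=X@cv2.Rodrigues(np.array(cp["rvec"]))[0].T+np.array(cp["tvec"]).ravel()
    p=C@K.T; return p[:,:2]/p[:,2:]
E
python3 - <<'E'
from h import *
p=cv2.imread("pics/top0.png"); d=np.load("pics/top0.npy"); P=bp("top",d); np.save("pics/topP.npy",P)
c=p[180:262,185:335]; cv2.imwrite("pics/c1.png",cv2.resize(c,None,fx=5,fy=5,interpolation=cv2.INTER_CUBIC))
p2=cv2.imread("pics/scene0.png")
cv2.imwrite("pics/c2.png",cv2.resize(p2[180:310,240:380],None,fx=4.5,fy=4.5,interpolation=cv2.INTER_CUBIC))
for uv in [(222,210),(441,228),(280,300),(352,268),(260,180)]: print(uv,P[uv[1],uv[0]].round(3))
# height map of stand area
S=P[180:262,185:335]
b=S[...,2]; print(np.percentile(b,[1,5,50,95,99]).round(3))
h=np.clip(b/0.16*255,0,255).astype(np.uint8)
cv2.imwrite("pics/c3.png",cv2.resize(cv2.applyColorMap(h,cv2.COLORMAP_JET),None,fx=5,fy=5,interpolation=cv2.INTER_NEAREST))
E
```

```text
(222, 210) [0.522 0.157 0.111]
(441, 228) [ 0.499 -0.422  0.062]
(280, 300) [0.312 0.013 1.194]
(352, 268) [ 0.387 -0.186  0.05 ]
(260, 180) [ 0.635  0.068 -0.001]
[-0.004 -0.002  0.004  0.078  0.118]
```

View pics/c1.png

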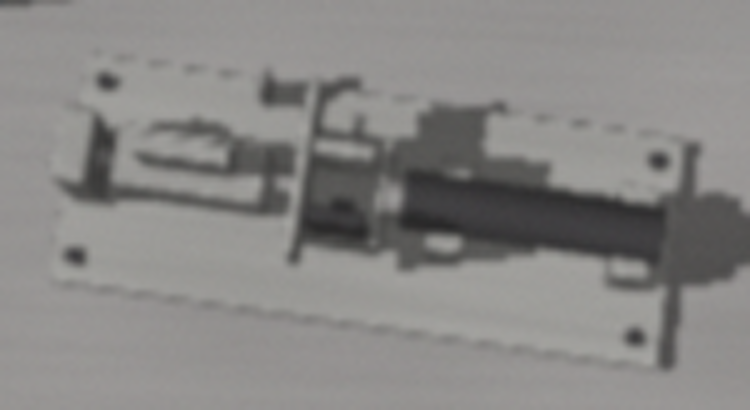

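View pics/c2.png

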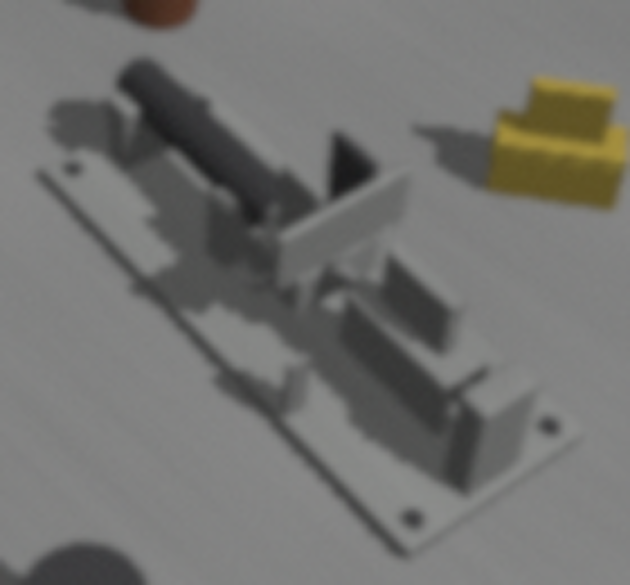

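View pics/c3.png

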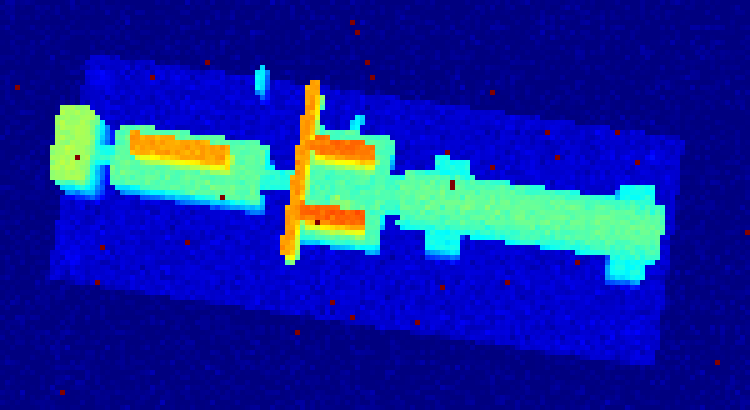

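Run:
```python
from h import *
P=np.load("pics/topP.npy")
S=P[180:262,185:335].reshape(-1,3)
m=(S[:,2]>0.007)&(S[:,2]<0.017); Q=S[m]
# trim outliers
rect=cv2.minAreaRect(Q[:,:2].astype(np.float32)*1000); print(rect)
# robust: for angle via tube/ rail etc
from scipy.optimize import minimize
def local(x,pts):
    c,s=np.cos(x[2]),np.sin(x[2]); dd=pts-x[:2]; return np.c_[dd@[c,s],dd@[-s,c]]
# stand x dir approx
Bm=S[(S[:,2]>0.007)]
def cost(x):
    L=local(x,Bm[:,:2]); o=np.abs(L-[-0.01,0])-[0.17,0.065]; out=np.clip(o,0,None).sum()
    # inside non-plate points penalised
    L2=local(x,S[S[:,2]<0.005][:,:2]); i=np.min([0.17,0.065]-np.abs(L2-[-0.01,0]),1); return out+np.clip(i,0,None).sum()
best=None
x0=[rect[0][0]/1000,rect[0][1]/1000,np.pi/2-0.13]
for a in (0.13,-0.13):
    g=minimize(cost,[x0[0],x0[1],np.pi/2+a],method="Nelder-Mead",options=dict(xatol=1e-5,fatol=1e-7,maxiter=4000))
    print(g.x,g.fun)
    if best is None or g.fun<best.fun: best=g
x=best.x; np.save("pics/stand.npy",x)
L=local(x,S[:,:2]); z=S[:,2]
def show(name,m): 
    if m.sum(): print(name,m.sum(),np.percentile(L[m],[3,50,97],axis=0).T.round(4).tolist(),z[m].mean().round(3))
top=(z>0.103)&(z<0.14)
show("lug",top&(L[:,0]>-0.03)&(L[:,0]<0.012)&(L[:,1]<0))
show("cam",top&(L[:,0]>-0.03)&(L[:,0]<0.012)&(L[:,1]>0))
show("plate",top&(abs(L[:,0]-0.02)<0.008)&(abs(L[:,1])<.06))
show("clip",top&(L[:,0]>0.04)&(L[:,0]<.13))
show("post",(z>0.08)&(z<.09)&(L[:,0]>0.125))
show("fin",(z>0.04)&(z<.06)&(L[:,0]>0.025)&(L[:,1]<-0.035))
# trays: rim
T=P[165:290,385:500].reshape(-1,3)
rim=T[(T[:,2]>0.102)&(T[:,2]<0.118)]
print("tray",cv2.minAreaRect(rim[:,:2].astype(np.float32)*1000),len(rim), np.percentile(rim[:,:2],[1,99],axis=0))
fl=T[(T[:,2]>0.055)&(T[:,2]<0.066)]; print("floor",np.median(fl,0), cv2.minAreaRect(fl[:,:2].astype(np.float32)*1000))
h=T[T[:,2]>0.122]; print("trowel",len(h),h.min(0),h.max(0))
```

```text
((517.72314453125, 62.20025634765625), (227.58985900878906, 388.6546630859375), 0.9432270526885986)
[0.51409342 0.07861652 1.45017866] 4.911135856535285
[0.51409421 0.07862359 1.45017811] 4.911135823137956
lug 47 [[-0.0153, -0.0029, 0.0104], [-0.0144, -0.0096, -0.0068]] 0.12
cam 46 [[-0.0159, -0.003, 0.0101], [0.0208, 0.0253, 0.0282]] 0.122
plate 109 [[0.0126, 0.0197, 0.0235], [-0.0412, 0.0037, 0.0436]] 0.115
clip 89 [[0.0591, 0.0834, 0.1072], [-0.0044, 0.0008, 0.0052]] 0.114
post 111 [[0.135, 0.1437, 0.1536], [-0.0177, 0.0008, 0.0196]] 0.085
fin 9 [[0.054, 0.0544, 0.0573], [-0.0615, -0.0548, -0.0491]] 0.054
tray ((510.4064025878906, -410.0691223144531), (213.1111602783203, 297.1358337402344), 88.91510009765625) 1515 [[ 0.36185001 -0.51548953]
 [ 0.6342454  -0.30346295]]
floor [ 0.49279922 -0.41569042  0.05953818] ((496.231689453125, -406.99688720703125), (206.8064422607422, 269.1351623535156), 89.2161636352539)
trowel 280 [ 0.31166995 -0.39331897  0.12208652] [0.65395357 0.01298689 1.19411353]
```

The fit agrees with the known sizes: end post 0.135 to 0.154, tab top 0.114, lug and lever in place, fin at about x=0.0545. The tray is centred at about (0.498,-0.409). The choice is clear: the clip is silver, on the rod, and not the yellow or turquoise one. Next I'll work out the moves.

```bash
cat >> h.py <<'E'
def stand():
    x=np.load("pics/stand.npy"); T=np.eye(4); T[:3,:3]=R.from_euler("z",x[2]).as_matrix(); T[:2,3]=x[:2]; return T
def togo(grasp_world,yaw=None):
    """remaining shift in tool axes (mm) and turn so that grasp point is at grasp_world & tool y along stand y"""
    T=Ttool(); g=T[:3,3]+T[:3,0]*0.147
    d=np.array(grasp_world)-g
    a=None
    sy=stand()[:3,1]; ly=T[:3,:3].T@sy; a=np.arctan2(ly[2],ly[1]); a=(a+np.pi/2)%np.pi-np.pi/2
    print("tool x",T[:3,0].round(3),"y",T[:3,1].round(3),"grasp",g.round(4))
    print("shift mm tool",(T[:3,:3].T@d*1000).round(1),"world",(d*1000).round(1),"turn",round(a,3))
def sw(p): 
    T=stand(); return T[:3,:3]@np.array(p)+T[:3,3]
E
python3 - <<'E'
from h import *
print(sw([0.0834,0.0008,.2]))
togo(sw([0.0834,0.0008,.22]))
togo([0.42,-0.35,0.257])
E
```

```text
[0.52333521 0.16151391 0.2       ]
tool x [-0.     0.002 -1.   ] y [ 0.226 -0.974 -0.002] grasp [ 0.141  -0.6083  0.257 ]
shift mm tool [  38.  -663.5 -546.4] world [382.4 769.9 -37. ] turn -1.222
tool x [-0.     0.002 -1.   ] y [ 0.226 -0.974 -0.002] grasp [ 0.141  -0.6083  0.257 ]
shift mm tool [ 3.000e-01 -1.886e+02 -3.302e+02] world [279.  258.3  -0. ] turn -1.222
```

carry_out(
  targets="1 0 -19 -33 0;1 0 -19 -33 0;1 0 -19 -33 0;1 0 -19 -33 0;1 0 -19 -33 0;1 0 -19 -33 0;1 0 -19 -33 0;1 0 -19 -33 0;1 0 -19 -33 0;1 0 -19 -33 0;1 0 0 0 -0.122;1 0 0 0 -0.122;1 0 0 0 -0.122;1 0 0 0 -0.122;1 0 0 0 -0.122;1 0 0 0 -0.122;1 0 0 0 -0.122;1 0 0 0 -0.122;1 0 0 0 -0.122;1 0 0 0 -0.124",
)

```text
clock: 1.77
tool_pos: [0.4195, -0.3492, 0.4044]
eef_rot: [-0.528, -0.471, 0.528, -0.47]
contact_force: [-0.2, -0.8, -0.1]
opening: 1.001
```

Run:
```python
from h import *
print(r.get_state()["q"].round(2),r.get_state()["clock"])
togo(sw([0.05,0.0008,.25]))
```

```text
[ 0.92  0.62 -0.52  1.8   0.4   0.83  0.09] 1.7667
tool x [-0.001  0.    -1.   ] y [ 0.993 -0.115 -0.001] grasp [ 0.4194 -0.3492  0.2574]
shift mm tool [   7.5   44.4 -485.8] world [ 99.9 477.5  -7.4] turn 0.006
```

Next I'll move over the stand and look with the wrist camera.

carry_out(
  targets="1 0 4 -40 0;1 0 4 -40 0;1 0 4 -40 0;1 0 4 -40 0;1 0 4 -40 0;1 0 4 -40 0;1 0 4 -40 0;1 0 4 -40 0;1 0 4 -40 0;1 0 4 -40 0;1 0 4 -40 0;1 0 0 -40 0;1 0 0 0 0.006;1 0 0 0 0;1 0 0 0 0",
)

```text
clock: 3.02
tool_pos: [0.5211, 0.1214, 0.4042]
eef_rot: [-0.53, -0.467, 0.531, -0.467]
contact_force: [0.1, -0.6, -0.1]
opening: 1.003
```

Run:
```python
from h import *
T=Ttool(); p,d=eyes.snapshot("wrist"); cv2.imwrite("pics/w1.png",p); np.save("pics/w1.npy",d); np.save("pics/w1T.npy",T)
cp=eyes.camera_params("wrist")
P=bp("wrist",d,cp,T@cp["T_tool_cam"]); st=stand()
L=(P-st[:3,3])@st[:3,:3]; L[d==0]=np.nan; np.save("pics/w1L.npy",L)
l=L.reshape(-1,3)[~np.isnan(L[...,0]).ravel()]
def show(n,m):
    if m.sum(): print(n,m.sum(),np.percentile(l[m],[2,50,98],axis=0).T.round(4).tolist())
x,y,z=l.T
t=(z>.1)&(z<.13)
show("clip",(z>.11)&(z<.12)&(x>.045)&(x<.13)&(abs(y)<.02))
show("U",(z>.068)&(z<.08)&(x>.035)&(x<.13)&(abs(y)<.03))
show("plate",(z>.11)&(z<.12)&(x>.013)&(x<.035)&(abs(y)<.06))
show("lug",(z>.118)&(z<.126)&(x>-.03)&(x<.02)&(y<0)&(y>-.03))
show("cam",(z>.118)&(z<.13)&(x>-.03)&(x<.02)&(y>0)&(y<.04))
show("post",(z>.08)&(z<.09)&(x>.125)&(x<.165)&(abs(y)<.04))
show("fin",(z>.05)&(z<.06)&(x>.035)&(x<.07)&(y<-.04)&(y>-.07))
show("base",(z>.009)&(z<.015)&(x>-.2)&(x<.17)&(abs(y)<.08))
show("bench",(z>-.01)&(z<.006))
show("pointer",(z>.045)&(z<.06)&(x>-.03)&(x<.03)&(y<-.032)&(y>-.06))
togo(sw([0.05,0.0008,.25]))
```

```text
clip 647 [[0.0607, 0.0856, 0.1078], [-0.0066, -0.002, 0.0031], [0.1128, 0.1143, 0.1158]]
U 1812 [[0.0457, 0.0895, 0.1223], [-0.0173, -0.0022, 0.0138], [0.0729, 0.0744, 0.0759]]
plate 724 [[0.015, 0.0217, 0.0239], [-0.0455, -0.0027, 0.0413], [0.1104, 0.1148, 0.1183]]
lug 266 [[-0.0148, 0.0016, 0.0155], [-0.0169, -0.013, -0.0092], [0.1191, 0.1221, 0.1237]]
cam 277 [[-0.0153, 0.0016, 0.0156], [0.0182, 0.0217, 0.0257], [0.1191, 0.1237, 0.1254]]
post 993 [[0.1348, 0.1442, 0.1538], [-0.0201, -0.0016, 0.0171], [0.0825, 0.0852, 0.0869]]
fin 68 [[0.0544, 0.0567, 0.0582], [-0.0645, -0.0576, -0.0509], [0.0507, 0.0562, 0.0575]]
base 14744 [[-0.1611, 0.0446, 0.1548], [-0.065, -0.0161, 0.0611], [0.0108, 0.0124, 0.014]]
bench 126504 [[-0.3013, 0.0812, 0.2363], [-0.3153, 0.0484, 0.3541], [-0.0012, 0.0004, 0.0021]]
tool x [-0.001 -0.002 -1.   ] y [ 0.992 -0.128 -0.001] grasp [0.5211 0.1202 0.2573]
shift mm tool [ 7.2 -2.8 -7.9] world [-1.7  8.2 -7.3] turn -0.008
```

View pics/w1.png

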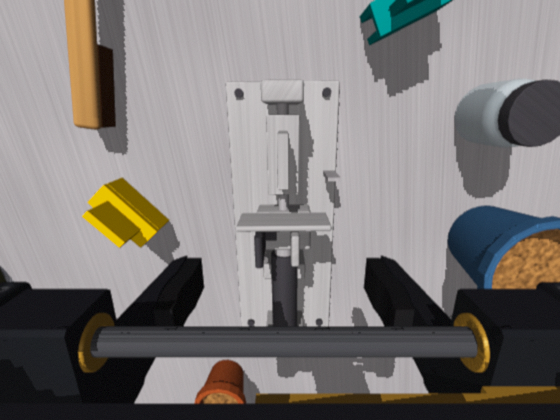

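The wrist view shows the clip tab at (283,165), cross plate (283,222), fin (332,177), lug (295,248) and lever (260,248). All of it sits about 2 mm off in y from the top-camera fit, so I'll correct the stand frame and go in.

Run:
```python
from h import *
x=np.load("pics/stand.npy"); x[:2]=sw([0.0003,-0.0019,0])[:2]; np.save("pics/stand.npy",x)
togo(sw([0.0842,0,.097]))
```

```text
tool x [-0.001 -0.002 -1.   ] y [ 0.992 -0.128 -0.001] grasp [0.5211 0.1202 0.2573]
shift mm tool [160.2  -0.2 -42.7] world [   5.1   42.1 -160.3] turn -0.008
```

carry_out(
  targets="1 0 0 -21 -0.008;1 0 0 -21.5 0;1 20 0 0 0;1 30 0 0 0;1 30 0 0 0;1 0 0 0 0",
)

```text
clock: 3.57
tool_pos: [0.5251, 0.1609, 0.3202]
eef_rot: [-0.526, -0.469, 0.533, -0.468]
contact_force: [-0.2, -0.7, -0.3]
opening: 1.0
```

Run:
```python
from h import *
togo(sw([0.0842,0,.097]))
```

```text
tool x [-0.009 -0.005 -1.   ] y [ 0.993 -0.121 -0.008] grasp [0.5237 0.1601 0.1732]
shift mm tool [76.1  2.7 -3. ] world [  2.4   2.2 -76.2] turn -0.001
```

carry_out(
  targets="1 20 0 0 0;1 20 0 0 0;1 0 0 0 0;1 0 0 0 0",
)

```text
clock: 3.9
tool_pos: [0.5268, 0.1629, 0.2853]
eef_rot: [-0.529, -0.469, 0.53, -0.469]
contact_force: [0.0, 0.6, 0.3]
opening: 0.995
```

Run:
```python
from h import *
togo(sw([0.0842,0,.097]))
```

```text
tool x [-0.001 -0.001 -1.   ] y [ 0.993 -0.12  -0.001] grasp [0.5267 0.1628 0.1383]
shift mm tool [41.3 -0.5  0.5] world [ -0.6  -0.5 -41.3] turn -0.0
```

carry_out(
  targets="1 21 0 0 0;1 20 0 0 0;1 0 0 0 0;1 0 0 0 0;0 0 0 0 0;0 0 0 0 0;0 0 0 0 0;0 0 0 0 0;0 0 0 0 0;0 0 0 0 0;0 0 0 0 0;0 0 0 0 0",
  force=25,
)

```text
clock: 4.9
tool_pos: [0.5265, 0.1641, 0.2437]
eef_rot: [-0.529, -0.469, 0.529, -0.469]
contact_force: [-0.7, 0.3, 0.8]
opening: 0.415
```

Run:
```python
from h import *
togo(sw([0.0842,0,.097]))
```

```text
tool x [-0. -0. -1.] y [ 0.993 -0.119 -0.   ] grasp [0.5265 0.1641 0.0967]
shift mm tool [-0.3 -0.1  1.9] world [-0.4 -1.8  0.3] turn 0.002
```

Still closing.

carry_out(
  targets="0 0 0 0 0;0 0 0 0 0;0 0 0 0 0;0 0 0 0 0;0 0 0 0 0;0 0 0 0 0;0 0 0 0 0;0 0 0 0 0",
)

```text
clock: 5.57
tool_pos: [0.5265, 0.1641, 0.2437]
eef_rot: [-0.529, -0.469, 0.529, -0.469]
contact_force: [-0.1, -0.3, -0.1]
opening: 0.113
```

carry_out(
  targets="0 -10 0 0 0;0 -20 0 0 0;0 -20 0 0 0;0 -20 0 0 0;0 -20 0 0 0;0 -20 0 0 0;0 -20 0 0 0;0 0 0 0 0;0 0 0 0 0;0 0 0 0 0",
)

```text
clock: 6.4
tool_pos: [0.5262, 0.1637, 0.3732]
eef_rot: [-0.528, -0.469, 0.529, -0.469]
contact_force: [0.2, 0.6, -1.9]
opening: 0.11
```

Run:
```python
from h import *
s=r.get_state(); print(s["opening"],s["contact_force"].round(1))
p,d=eyes.snapshot("scene"); cv2.imwrite("pics/s2.png",p)
togo([0.465,-0.409,0.23])
```

```text
0.10997752491740771 [ 0.2  0.6 -1.9]
tool x [-0.002 -0.001 -1.   ] y [ 0.993 -0.119 -0.002] grasp [0.5258 0.1636 0.2258]
shift mm tool [ -3.5   7.5 575.8] world [ -60.8 -572.6    4.2] turn 0.002
```

View pics/s2.png

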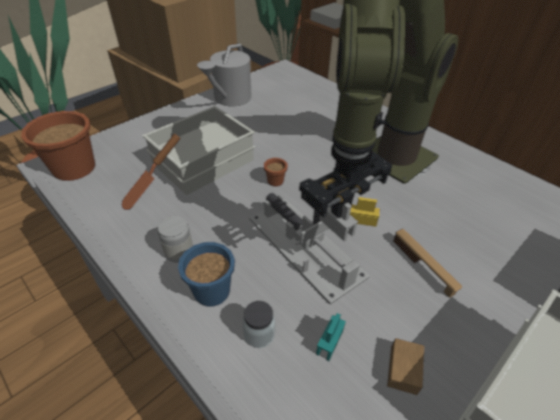

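The clip is held at (345,220) and clear of the rod. I'll carry it to the tray.

carry_out(
  targets="0 0 0 20 0;0 0 0.5 36 0;0 0 0.5 36 0;0 0 0.5 36 0;0 0 0.5 36 0;0 0 0.5 36 0;0 0 0.5 36 0;0 0 0.5 36 0;0 0 0.5 36 0;0 0 0.5 36 0;0 0 0.5 36 0;0 0 0.5 36 0;0 0 0.5 36 0;0 0 0.5 36 0;0 0 0.5 36 0;0 0 0.5 36 0;0 0 0 16 0;0 0 0 0 0;0 0 0 0 0;0 0 0 0 0",
)

```text
clock: 8.12
tool_pos: [0.466, -0.4071, 0.3728]
eef_rot: [0.529, 0.471, -0.528, 0.469]
contact_force: [0.9, 0.8, -1.1]
opening: 0.11
```

Run:
```python
from h import *
s=r.get_state(); print(s["opening"],s["contact_force"].round(1))
p,d=eyes.snapshot("top"); cv2.imwrite("pics/t3.png",p)
p,d=eyes.snapshot("wrist"); cv2.imwrite("pics/w3.png",p)
togo([0.465,-0.409,0.129])
```

```text
0.11044257134682323 [ 0.9  0.8 -1.1]
tool x [-0.     0.002 -1.   ] y [ 0.993 -0.115 -0.001] grasp [ 0.4663 -0.4065  0.2264]
shift mm tool [97.4 -0.9  2.8] world [ -1.3  -2.5 -97.4] turn 0.005
```

View pics/t3.png

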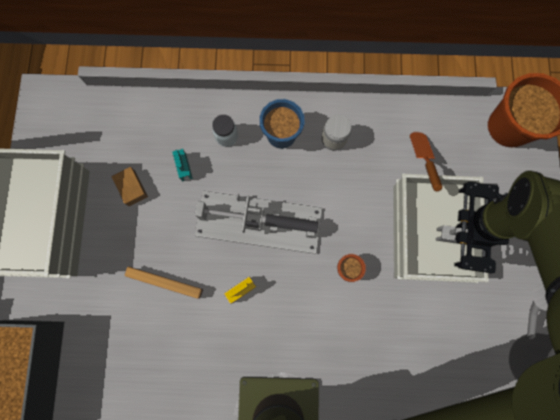

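View pics/w3.png

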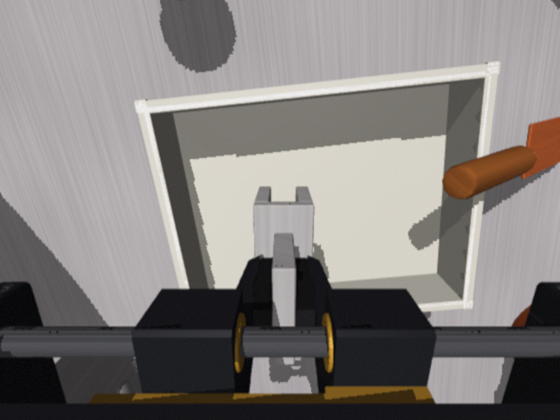

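carry_out(
  targets="0 20 0 0 0;0 30 0 0 0;0 25 0 0 0;0 12 0 0 0;0 6 0 0 0;0 4 0 0 0;0 0 0 0 0;0 0 0 0 0;0 0 0 0 0",
)

```text
clock: 8.97
tool_pos: [0.4661, -0.4089, 0.278]
eef_rot: [0.529, 0.469, -0.529, 0.47]
contact_force: [-0.4, -0.5, -1.7]
opening: 0.113
```

carry_out(
  targets="0 2 0 0 0;0 1 0 0 0;0 1 0 0 0;0 0 0 0 0;0 0 0 0 0",
)

```text
clock: 9.38
tool_pos: [0.4656, -0.4088, 0.2728]
eef_rot: [-0.529, -0.469, 0.529, -0.469]
contact_force: [0.1, 0.4, -0.7]
opening: 0.115
```

carry_out(
  targets="0 1 0 0 0;0 1 0 0 0;0 0 0 0 0;0 0 0 0 0",
)

```text
clock: 9.72
tool_pos: [0.4657, -0.4086, 0.2727]
eef_rot: [-0.529, -0.469, 0.529, -0.47]
contact_force: [-4.3, 2.0, 13.5]
opening: 0.113
```

Contact with the floor at 13 N upward. I'll ease back 1.5 mm and release.

carry_out(
  targets="0 -1.5 0 0 0;0.6 0 0 0 0;0.6 0 0 0 0;0.6 0 0 0 0;0.6 0 0 0 0;0.6 0 0 0 0;0.6 0 0 0 0;0.6 0 0 0 0;0.6 0 0 0 0;0.6 0 0 0 0;0.6 -10 0 0 0;0.6 -20 0 0 0;0.6 -30 0 0 0;0.6 -30 0 0 0;0.6 -30 0 0 0;0.6 0 0 0 0",
)

```text
clock: 11.05
tool_pos: [0.4675, -0.4091, 0.3992]
eef_rot: [0.53, 0.465, -0.528, 0.473]
contact_force: [0.4, -0.5, -0.6]
opening: 0.602
```

Run:
```python
from h import *
s=r.get_state(); print(s["opening"],s["contact_force"].round(1))
p,d=eyes.snapshot("wrist"); cv2.imwrite("pics/w4.png",p)
togo(sw([-0.005,0,.23]))
```

```text
0.6017745812270848 [ 0.4 -0.5 -0.6]
tool x [ 0.006 -0.004 -1.   ] y [ 0.993 -0.119  0.007] grasp [ 0.4676 -0.4095  0.2495]
shift mm tool [  17.7  -10.1 -485.6] world [ 47.8 483.3 -19.5] turn 0.001
```

View pics/w4.png

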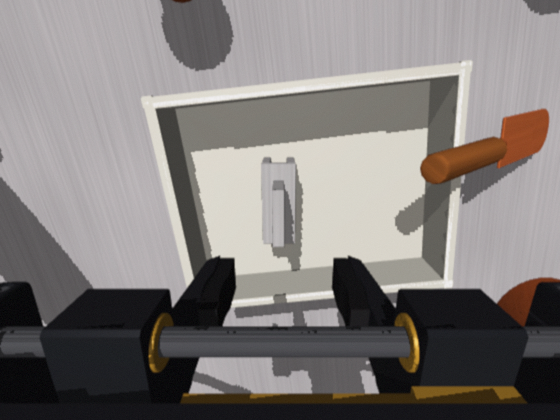

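The clip stands upright on the tray floor at (278,205), released. Going back to the leg.

carry_out(
  targets="0.75 0 0 -20 0;0.75 0 -0.7 -36 0;0.75 0 -0.7 -36 0;0.75 0 -0.7 -36 0;0.75 0 -0.7 -36 0;0.75 0 -0.7 -36 0;0.75 0 -0.7 -36 0;0.75 0 -0.7 -36 0;0.75 0 -0.7 -36 0;0.75 0 -0.7 -36 0;0.75 0 -0.7 -36 0;0.75 0 -0.7 -36 0;0.75 0 -0.7 -36 0;0.75 0 -0.7 -34 0;0.75 0 0 0 0;0.75 0 0 0 0;0.75 0 0 0 0",
)

```text
clock: 12.52
tool_pos: [0.5139, 0.0742, 0.3916]
eef_rot: [-0.528, -0.469, 0.53, -0.469]
contact_force: [0.0, 0.4, 0.5]
opening: 0.751
```

Run:
```python
from h import *
s=r.get_state(); print(s["opening"],s["contact_force"].round(1))
T=Ttool(); p,d=eyes.snapshot("wrist"); cv2.imwrite("pics/w5.png",p)
cp=eyes.camera_params("wrist")
P=bp("wrist",d,cp,T@cp["T_tool_cam"]); st=stand()
L=(P-st[:3,3])@st[:3,:3]
l=L.reshape(-1,3)[(d>0).ravel()]
def show(n,m):
    if m.sum(): print(n,m.sum(),np.percentile(l[m],[2,50,98],axis=0).T.round(4).tolist())
x,y,z=l.T
show("plate",(z>.11)&(z<.12)&(x>.013)&(x<.035)&(abs(y)<.06))
show("lug",(z>.118)&(z<.126)&(x>-.03)&(x<.02)&(y<0)&(y>-.03))
show("cam",(z>.118)&(z<.13)&(x>-.03)&(x<.02)&(y>0)&(y<.04))
show("post",(z>.08)&(z<.09)&(x>.125)&(x<.165)&(abs(y)<.04))
show("fin",(z>.05)&(z<.06)&(x>.035)&(x<.07)&(y<-.04)&(y>-.07))
show("pointer",(z>.045)&(z<.06)&(x>-.03)&(x<.03)&(y<-.032)&(y>-.06))
togo(sw([0.0,0,.098]))
```

```text
0.7509583444603455 [0.  0.4 0.5]
plate 885 [[0.015, 0.0206, 0.0234], [-0.0433, -0.0001, 0.0432], [0.1109, 0.1149, 0.1174]]
lug 338 [[-0.0152, 0.0008, 0.015], [-0.0149, -0.0107, -0.007], [0.1192, 0.1221, 0.1236]]
cam 346 [[-0.016, -0.0001, 0.0152], [0.02, 0.0236, 0.0276], [0.1189, 0.1237, 0.1253]]
post 1314 [[0.1344, 0.1436, 0.1534], [-0.0183, 0.0002, 0.0193], [0.0816, 0.0852, 0.0869]]
fin 72 [[0.0539, 0.056, 0.0577], [-0.0625, -0.0556, -0.0488], [0.0509, 0.0562, 0.0581]]
pointer 59 [[-0.0025, 0.0001, 0.0021], [-0.0422, -0.0373, -0.0325], [0.0505, 0.0561, 0.0574]]
tool x [-0.001 -0.002 -1.   ] y [ 0.993 -0.121 -0.001] grasp [0.5138 0.0732 0.2447]
shift mm tool [146.7   1.7  -6. ] world [   2.2    5.5 -146.7] turn -0.0
```

View pics/w5.png

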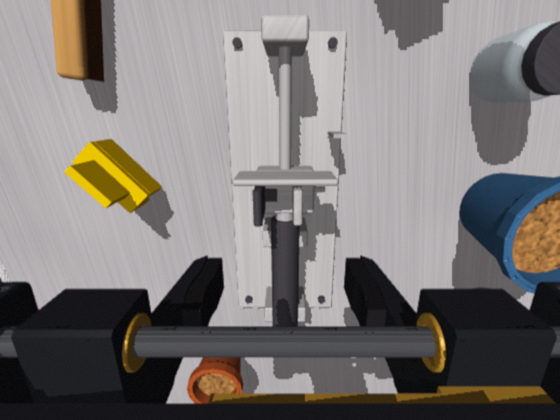

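The rod is bare. Pointer x≈0 and fin x≈0.056 in the stand frame, lug and lever as expected. I'll descend with a check on the way.

carry_out(
  targets="0.75 20 1.7 -4 0;0.75 30 0 0 0;0.75 25 0 0 0;0.75 10 0 0 0;0.75 0 0 0 0;0.75 0 0 0 0;0.75 0 0 0 0",
)

```text
clock: 13.15
tool_pos: [0.517, 0.0784, 0.3083]
eef_rot: [0.53, 0.469, -0.529, 0.469]
contact_force: [0.2, 1.0, 0.4]
opening: 0.752
```

Run:
```python
from h import *
togo(sw([0.0,0,.098]))
```

```text
tool x [ 0.002  0.    -1.   ] y [ 0.993 -0.12   0.002] grasp [0.5173 0.0784 0.1613]
shift mm tool [63.3 -1.4 -0.1] world [ -1.2   0.3 -63.3] turn 0.001
```

carry_out(
  targets="0.75 0 -1 0 0;0.75 25 0 0 0;0.75 25 0 0 0;0.75 13 0 0 0;0.75 0 0 0 0;0.75 0 0 0 0;0.75 0 0 0 0",
)

```text
clock: 13.73
tool_pos: [0.516, 0.079, 0.2455]
eef_rot: [0.53, 0.469, -0.528, 0.47]
contact_force: [-0.3, -0.0, -0.3]
opening: 0.751
```

Run:
```python
from h import *
togo(sw([0.0,0,.098]))
togo(sw([0.0647,0,.098]))
```

```text
tool x [ 0.002  0.001 -1.   ] y [ 0.993 -0.119  0.002] grasp [0.5163 0.0791 0.0985]
shift mm tool [ 0.5 -0.3  0.5] world [-0.3 -0.4 -0.5] turn 0.002
tool x [ 0.002  0.001 -1.   ] y [ 0.993 -0.119  0.002] grasp [0.5163 0.0791 0.0985]
shift mm tool [  0.5  -0.2 -64.2] world [ 7.5 63.8 -0.5] turn 0.002
```

carry_out(
  targets="0.75 0 0 -5 0;0.75 0 0 -5 0;0.75 0 0 -8 0;0.75 0 0 -8 0;0.75 0 0 -8 0;0.75 0 0 -8 0;0.75 0 0 -8 0;0.75 0 0 -5 0;0.75 0 0 0 0;0.75 0 0 0 0;0.75 0 0 0 0",
)

```text
clock: 14.65
tool_pos: [0.5222, 0.1328, 0.2446]
eef_rot: [-0.529, -0.469, 0.529, -0.47]
contact_force: [1.2, -4.6, 2.9]
opening: 0.752
```

```bash
cat > m.py <<'E'
from h import *
import sys
s=r.get_state(); print(s["clock"],s["opening"],s["contact_force"].round(1))
T=Ttool(); p,d=eyes.snapshot("wrist"); cv2.imwrite(f"pics/{sys.argv[1]}.png",p)
cp=eyes.camera_params("wrist")
P=bp("wrist",d,cp,T@cp["T_tool_cam"]); st=stand()
L=(P-st[:3,3])@st[:3,:3]
l=L.reshape(-1,3)[(d>0).ravel()]
def show(n,m):
    if m.sum(): print(n,m.sum(),np.percentile(l[m],[2,50,98],axis=0).T.round(4).tolist())
x,y,z=l.T
g=((T[:3,3]+T[:3,0]*.147)-st[:3,3])@st[:3,:3]; print("grasp in stand",g.round(4)); X=g[0]
show("plate",(z>.111)&(z<.12)&(x>X)&(x<X+.03)&(abs(y)<.06))
show("lug",(z>.118)&(z<.126)&(x>X-.03)&(x<X+.01)&(y<0)&(y>-.03))
show("cam",(z>.118)&(z<.13)&(x>X-.03)&(x<X+.01)&(y>0)&(y<.032))
show("post",(z>.08)&(z<.09)&(x>.125)&(x<.165)&(abs(y)<.04))
show("fin",(z>.05)&(z<.06)&(x>.035)&(x<.07)&(y<-.048)&(y>-.07))
show("pointer",(z>.045)&(z<.06)&(x>X-.03)&(x<X+.015)&(y<-.032)&(y>-.046))
E
python3 m.py w6
```

```text
14.65 0.752128146452943 [ 1.2 -4.6  2.9]
grasp in stand [0.0543 0.0003 0.0976]
plate 4888 [[0.0583, 0.0679, 0.0711], [-0.0462, 0.0002, 0.0452], [0.1113, 0.115, 0.1196]]
lug 671 [[0.032, 0.0569, 0.0629], [-0.0145, -0.0106, -0.0069], [0.1186, 0.122, 0.1233]]
cam 803 [[0.031, 0.0571, 0.0631], [0.0202, 0.0234, 0.0277], [0.1185, 0.1234, 0.1251]]
post 4380 [[0.1347, 0.1442, 0.1535], [-0.0183, 0.0003, 0.0192], [0.0828, 0.0853, 0.0867]]
fin 140 [[0.0535, 0.0571, 0.0579], [-0.0629, -0.0587, -0.0544], [0.0505, 0.056, 0.0575]]
```

View pics/w6.png

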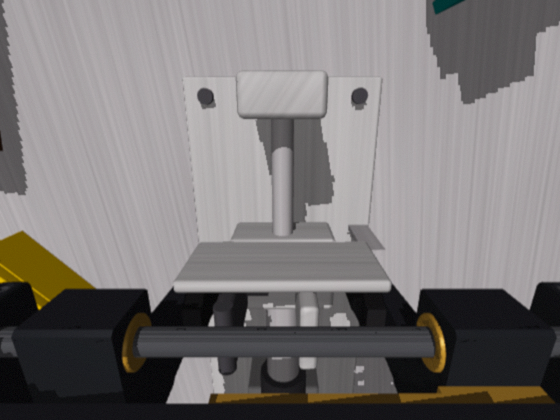

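The plate's far edge moved from 0.0234 to 0.0711, so the leg is out about 47.5 mm and needs about 8.3 mm more. I'll push on and look from the fixed cameras too.

carry_out(
  targets="0.75 0 0 -4 0;0.75 0 0 -4.3 0;0.75 0 0 0 0;0.75 0 0 0 0;0.75 0 0 0 0",
)

```text
clock: 15.12
tool_pos: [0.5231, 0.1412, 0.2443]
eef_rot: [-0.529, -0.469, 0.529, -0.469]
contact_force: [1.4, -4.8, 3.1]
opening: 0.75
```

```bash
python3 m.py w7
python3 - <<'E'
from h import *
for n in("scene","top"):
    p,d=eyes.snapshot(n); cv2.imwrite(f"pics/{n}7.png",p)
    c=(slice(190,310),slice(250,390)) if n=="scene" else (slice(170,262),slice(185,325))
    cv2.imwrite(f"pics/{n}7c.png",cv2.resize(p[c],None,fx=5,fy=5,interpolation=cv2.INTER_CUBIC))
    P=bp(n,d); st=stand(); l=((P-st[:3,3])@st[:3,:3]).reshape(-1,3)[(d>0).ravel()]; x,y,z=l.T
    for nm,m in dict(plate=(z>.108)&(z<.12)&(x>.06)&(x<.095)&(abs(y)<.05),fin=(z>.045)&(z<.06)&(x>.04)&(x<.07)&(y<-.047)&(y>-.075),ptr=(z>.045)&(z<.06)&(x>.04)&(x<.07)&(y<-.032)&(y>-.046)).items():
        if m.sum(): print(n,nm,m.sum(),np.percentile(l[m],[2,50,98],axis=0).T.round(4).tolist())
    print(proj(n,[sw([.0557,-.043,.053]),sw([.0557,-.05,.053])]))
E
```

```text
15.1167 0.750062297422158 [ 1.4 -4.8  3.1]
grasp in stand [0.0628 0.0005 0.0973]
plate 4979 [[0.0668, 0.0764, 0.0797], [-0.0461, 0.0008, 0.0455], [0.1113, 0.115, 0.1196]]
lug 676 [[0.0406, 0.0655, 0.0715], [-0.0147, -0.0107, -0.007], [0.1187, 0.122, 0.1233]]
cam 806 [[0.0397, 0.0656, 0.0716], [0.0203, 0.0235, 0.0277], [0.1184, 0.1234, 0.1251]]
post 4138 [[0.1347, 0.1442, 0.1533], [-0.0183, 0.0004, 0.0192], [0.0828, 0.0853, 0.0867]]
fin 42 [[0.0543, 0.0573, 0.0581], [-0.0632, -0.0615, -0.0599], [0.0507, 0.0552, 0.0572]]
scene plate 140 [[0.0682, 0.0793, 0.0821], [-0.0482, 0.0116, 0.0454], [0.1082, 0.1133, 0.1189]]
scene fin 20 [[0.0559, 0.058, 0.0599], [-0.0619, -0.0556, -0.0488], [0.0461, 0.0524, 0.0563]]
scene ptr 12 [[0.0559, 0.0583, 0.0608], [-0.0424, -0.0382, -0.0342], [0.0514, 0.0528, 0.0566]]
[[309.41245934 257.59093279]
 [307.16241071 258.94053279]]
[[235.97077807 198.84218976]
 [236.39695091 196.35953317]]
```

View pics/scene7c.png

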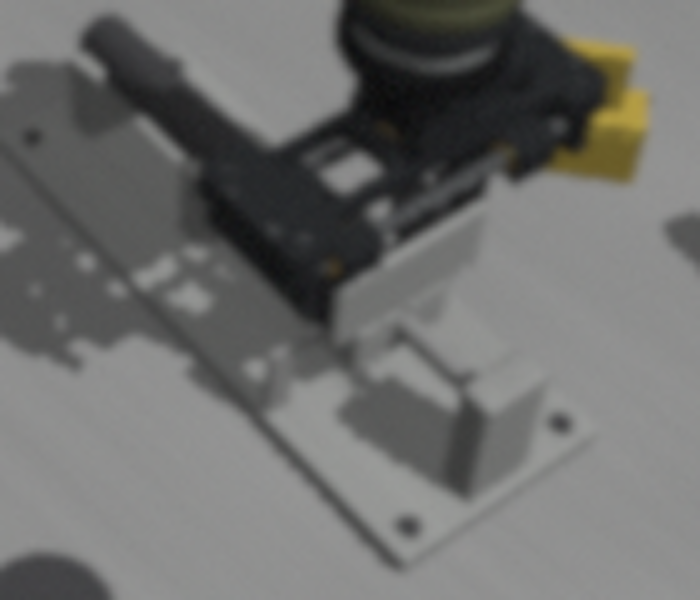

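View pics/top7c.png

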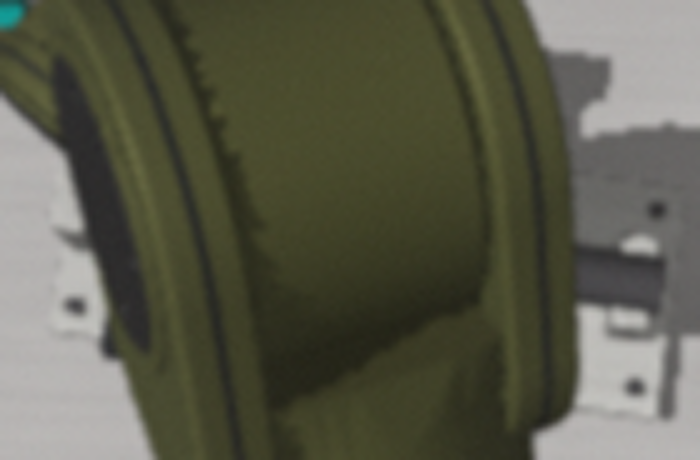

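View pics/w7.png

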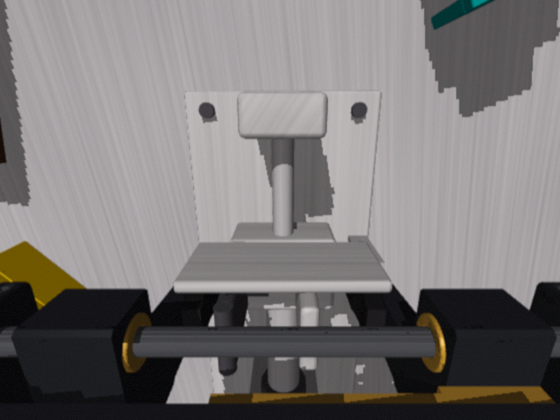

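Pointer and fin agree within about 0.5 mm from the scene camera (0.0583 against 0.0580), and the wrist gives leg ≈ 0.056. I'll hold, then close the lever.

carry_out(
  targets="0.75 0 0 0 0;0.75 0 0 0 0;0.75 0 0 0 0;0.75 0 0 0 0;0.75 0 0 0 0;0.75 0 0 0 0;0.6 0 0 0 0;0.5 0 0 0 0;0.4 0 0 0 0;0.3 0 0 0 0;0.3 0 0 0 0;0.3 0 0 0 0;0.3 0 0 0 0;0.3 0 0 0 0;0.3 0 0 0 0;0.3 0 0 0 0",
  force=25,
)

```text
clock: 16.6
tool_pos: [0.523, 0.141, 0.2434]
eef_rot: [-0.528, -0.469, 0.53, -0.469]
contact_force: [2.7, -5.8, -2.9]
opening: 0.336
```

```bash
python3 m.py w8
```

```text
16.6 0.33550131013681594 [ 2.7 -5.8 -2.9]
grasp in stand [0.0625 0.0007 0.0964]
plate 4441 [[0.0697, 0.0766, 0.0793], [-0.0418, -0.0003, 0.0419], [0.1113, 0.115, 0.1196]]
lug 1191 [[0.0409, 0.0675, 0.0721], [-0.0224, -0.0135, -0.0071], [0.1183, 0.1222, 0.1239]]
cam 1337 [[0.0395, 0.0676, 0.0723], [0.0071, 0.0132, 0.025], [0.1185, 0.123, 0.1275]]
post 4198 [[0.1348, 0.1442, 0.1536], [-0.0184, 0.0003, 0.0192], [0.0829, 0.0853, 0.0867]]
fin 46 [[0.0543, 0.0572, 0.058], [-0.0632, -0.0616, -0.0597], [0.0509, 0.0555, 0.0572]]
```

carry_out(
  targets="0.2 0 0 0 0;0 0 0 0 0;0 0 0 0 0;0 0 0 0 0;0 0 0 0 0;0 0 0 0 0;0 0 0 0 0;0 0 0 0 0;0 0 0 0 0;0 0 0 0 0;0 0 0 0 0;0 0 0 0 0",
  force=25,
)

```text
clock: 17.65
tool_pos: [0.523, 0.141, 0.2434]
eef_rot: [-0.528, -0.469, 0.53, -0.469]
contact_force: [2.8, -5.5, -2.9]
opening: 0.335
```

```bash
python3 m.py w9;  python3 - <<'E'
from h import *
for n in("scene","top"):
    p,d=eyes.snapshot(n); cv2.imwrite(f"pics/{n}9.png",p)
    P=bp(n,d); st=stand(); l=((P-st[:3,3])@st[:3,:3]).reshape(-1,3)[(d>0).ravel()]; x,y,z=l.T
    for nm,m in dict(plate=(z>.108)&(z<.12)&(x>.06)&(x<.095)&(abs(y)<.05),fin=(z>.045)&(z<.06)&(x>.04)&(x<.07)&(y<-.047)&(y>-.075),ptr=(z>.045)&(z<.06)&(x>.04)&(x<.07)&(y<-.032)&(y>-.046)).items():
        if m.sum(): print(n,nm,m.sum(),np.percentile(l[m],[2,50,98],axis=0).T.round(4).tolist())
    if n=="top":
        W=P[185:275,400:485].reshape(-1,3); W=W[(W[:,2]>.116)&(W[:,2]<.15)]; print(len(W),np.median(W,0),W.min(0),W.max(0))
    else:
        W=P[120:185,150:255].reshape(-1,3); m=(W[:,2]>.125)&(W[:,2]<.16)&(W[:,0]<.53); W=W[m];print(len(W),np.median(W,0) if len(W) else 0)
E
```

```text
17.65 0.3351927273790176 [ 2.8 -5.5 -2.9]
grasp in stand [0.0625 0.0007 0.0964]
plate 4429 [[0.0696, 0.0766, 0.0793], [-0.0415, -0.0003, 0.0419], [0.1113, 0.115, 0.1195]]
lug 1185 [[0.0409, 0.0675, 0.072], [-0.0223, -0.0135, -0.0071], [0.1184, 0.1222, 0.1242]]
cam 1331 [[0.0396, 0.0676, 0.0723], [0.0072, 0.0132, 0.0247], [0.1184, 0.123, 0.1277]]
post 4204 [[0.1348, 0.1442, 0.1536], [-0.0183, 0.0003, 0.0191], [0.0827, 0.0853, 0.0867]]
fin 48 [[0.0543, 0.0572, 0.0582], [-0.0628, -0.0616, -0.0595], [0.0503, 0.0553, 0.0572]]
scene plate 130 [[0.0708, 0.0792, 0.0819], [-0.0436, 0.0063, 0.0436], [0.1083, 0.1134, 0.1192]]
scene fin 19 [[0.0548, 0.0586, 0.0604], [-0.0617, -0.056, -0.0485], [0.0469, 0.0515, 0.0564]]
scene ptr 13 [[0.0547, 0.0574, 0.0603], [-0.042, -0.0383, -0.0326], [0.049, 0.0546, 0.0561]]
57 [ 0.46928485 -0.39756679  0.13496734]
146 [ 0.46307282 -0.40664792  0.14166822] [ 0.4392542  -0.50628069  0.11629818] [ 0.59735748 -0.31302037  0.14811489]
```

View pics/w9.png

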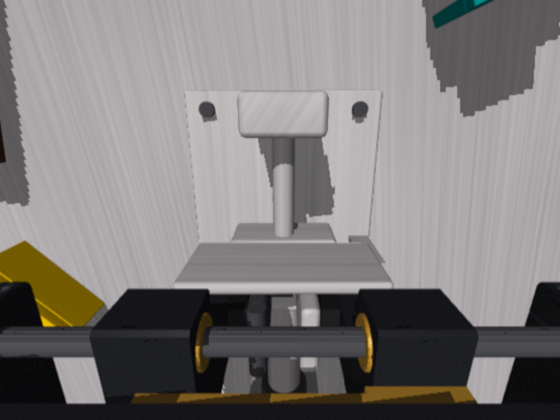

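View pics/scene9.png

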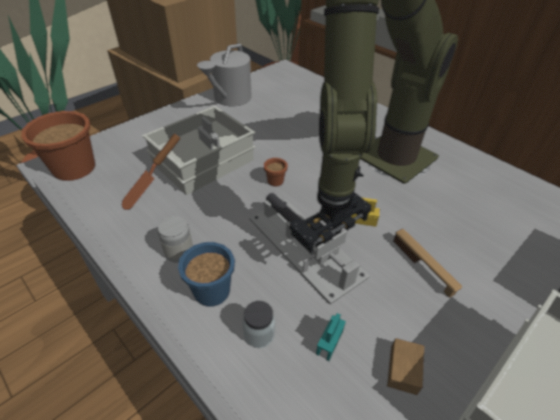

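The lever is closed (29.5 mm across, inner faces at ±7 mm) and the leg is at about 0.056 with the fin at about 0.056. The clip stands in the tray with its tab top at z≈0.142. Handing in.

Run:
```python
from plant import r
print(r.finish_job()); s=r.get_state(); print(s["clock"],s["opening"],s["contact_force"])
```

```text
the job is handed in; nothing more can be done
None
the job is handed in; nothing more can be done
```

The job is handed in, and my last checks met every condition I could measure; the hand-in itself gave no verdict. I lifted the silver clip off the rod and stood it upright in the upper seed tray. I then pushed the leg out by its cross plate to the mark with the lever open, and closed the lever by gripping lug and lever together. The grip is still on at 25 N.

What the last checks showed:
- **Leg position:** the wrist camera put the leg at about 55.9 mm and the mark fin at about 55.8 mm. The scene camera, which is coarser, put the pointer at 57.4 mm and the fin at 58.6 mm. All of that is within the 5 mm allowed.
- **Lever:** the gripper opening was 29.5 mm against 30 mm expected when closed, so the lever is fully shut.
- **Clip:** its tab top was at about 142 mm, as expected for standing on the tray floor. It is near the tray centre, about 35 mm towards the robot, and untouched.
- **Bystanders:** they looked unmoved in the final scene picture, but I did not measure them.
- **Time:** about 18 s of the 54 s allowed.

Two things disagreed or were not direct:
- **Stand position:** the top-camera fit was 2 mm off from the wrist camera across the stand. I used the wrist value.
- **Grip force:** the separate finger forces on lug and lever could not be read. I inferred them from the opening stopping at the closed width.

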